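# Clear the press's catch tray and gauge the die bore

## Task

Finish off the press run: move every finished brass block from the catch tray into the grey tote, short blocks lying flat across the narrow row and long ones lying flat across the wide row. Also check the die: take the depth gauge from its fork, lower its rod into the bore of the brass die block, pushing past the drag of the sliding stop, until the rod bottoms out and the stop sits on the die's face; hold it there for two seconds without forcing it, then hang it back upright in the fork with the stop left where it was pushed. Do not shift the rings, tools and vessels lying about.

Things in the scene. Friction and masses are not known exactly. Their poses are not given: they have to be found in the camera images.
- tray: fixed catch tray, a shallow sheet-steel pan 200 (x) x 230 (y) mm, floor 3 mm thick, lip 11 mm above the table all round, a short steel chute foot (up to 50 mm high) along its +x edge. Origin: centre of the underside. It may stand at the left or the right of the table.
- tote: fixed grey plastic tote 137 (x) x 180 (y) mm, on the other side of the table from the tray; floor 3 mm thick, walls 3 mm thick and 11 mm high, one wall along its y parting a narrow row (at its -x side) from a wide row. Origin: centre of the underside.
- short_row (a point): middle of the floor of the narrow row: 54 mm wide in x, 174 mm long in y; axes those of the tote. Short blocks lie here, their length along x. Three fit side by side with room for fingers, about 54 mm apart.
- long_row (a point): middle of the floor of the wide row: 74 mm wide in x, 174 mm long in y; axes those of the tote. Long blocks lie here, their length along x.
- die: fixed brass die block 80 x 80 x 70 mm high with one round bore in the middle of its top and two low aluminium clamps at its foot. Origin: centre of the underside.
- bore_mouth (a point): centre of the bore at the top face of the die, 70 mm above the table. Bore 14 mm in diameter, with a 1.5 mm chamfer.
- bore_floor (a point): centre of the blind bore's floor (the flat top of an ejector pin that stays where it is set): 35 to 49 mm below the mouth, different at each start.
- stand: fixed gauge stand: a foot, a post at +x, and on it a level open fork 8 mm thick, top 150 mm above the table, prongs pointing to the stand's -x (towards the robot). Slot 16 mm wide and 35 mm long, open at -x; prongs 16 mm wide each. Origin: on the table under the gauge's seat.
- fork_seat (a point): on top of the fork, mid-slot, where the gauge's axis belongs: 25 mm behind the prongs' ends (towards +x) and 10 mm in front of the slot's closed end; axes those of the stand.
- gauge: loose depth gauge, 0.17 kg, upright in the fork. Origin: on its axis, underside of its flange; z up. Flange 40 mm across, 6 mm thick, rests on the prongs; above it a round black knob 22 mm across, z 6 to 46 mm, to grip; below a steel rod 10 mm across, 110 mm long. Its stop is wider than the slot: lift the gauge a few mm, then move it out (and later in) sideways.
- rod_tip (a point): end of the gauge's rod, 110 mm below the gauge's origin (the last 2 mm are 7 mm in diameter).
- stop_face (a point): centre of the underside of the gauge's sliding stop, an aluminium collar 26 mm in diameter and 12 mm high on the rod. It begins 12 to 20 mm above the rod tip, slides up the rod with about 2.5 N of drag when pushed and stays where it is left.
- short_a: short finished brass block, 34 mm long (its x) x 20 mm wide (y) x 22 mm high (z), 0.13 kg, lying in the catch tray at the start. Origin: its centre. Absent in some starts (four to six of the six blocks are there).
- short_b: short finished brass block, 34 mm long (its x) x 20 mm wide (y) x 22 mm high (z), 0.13 kg, lying in the catch tray at the start. Origin: its centre. Absent in some starts (four to six of the six blocks are there).
- short_c: short finished brass block, 34 mm long (its x) x 20 mm wide (y) x 22 mm high (z), 0.13 kg, lying in the catch tray at the start. Origin: its centre. Absent in some starts (four to six of the six blocks are there).
- long_a: long finished brass block, 54 mm long (its x) x 20 mm wide (y) x 22 mm high (z), 0.2 kg, lying in the catch tray at the start. Origin: its centre. Absent in some starts (four to six of the six blocks are there).
- long_b: long finished brass block, 54 mm long (its x) x 20 mm wide (y) x 22 mm high (z), 0.2 kg, lying in the catch tray at the start. Origin: its centre. Absent in some starts (four to six of the six blocks are there).
- long_c: long finished brass block, 54 mm long (its x) x 20 mm wide (y) x 22 mm high (z), 0.2 kg, lying in the catch tray at the start. Origin: its centre. Absent in some starts (four to six of the six blocks are there).
- ring_a: bystander: white nylon ring 42 mm across, 7 mm high, between die and stand. Leave it.
- ring_b: bystander: white nylon ring 42 mm across, 7 mm high, on the robot's side of the die. Leave it.
- wrench: bystander: steel wrench lying near the robot at the right. Leave it.
- brush: bystander: hand brush lying near the robot at the left. Leave it.
- jar: bystander: jar 60 mm across, 80 mm high, beyond the work at the left. Leave it.
- cup: bystander: steel cup 70 mm across, 60 mm high, beyond the work at the right. Leave it.
There are look-alikes about, which are no part of the job. What is shaped like the stand but orange or turquoise is not meant.

How it is judged:
On the way:
1. The gauge's rod stands upright on the floor of the bore, its stop on the die's face, held by the gripper (horizontal distance between rod_tip and bore_floor below 0.004 m and z of rod_tip in the frame of bore_floor below 0.002 m and angle between gauge's own z axis and vertical below 0.08 rad and z of stop_face in the frame of bore_mouth below 0.003 m and contact force between the fingers and gauge above 0.5 N), for 1.5 s.
At the end, for the whole second after the job is handed in: Each block lies flat and still in its row: centre within 14 mm of the row's centre line and 82 mm of its middle, within 20 degrees of straight across. The gauge hangs still on the prongs, within 7 degrees of upright and 13 mm of the seat, its stop at least 30 mm above the rod tip (x of short_a in the frame of short_row between -0.014 and 0.014 m and y of short_a in the frame of short_row between -0.082 and 0.082 m and z of each of short_a, short_b, short_c in the frame of short_row below 0.0145 m and angle between the x axis of each of short_a, short_b, short_c and the x axis of short_row, either way round below 0.35 rad and linear speed of each of short_a, short_b, short_c, long_a, long_b, long_c below 0.02 m/s and x of short_b in the frame of short_row between -0.014 and 0.014 m and y of short_b in the frame of short_row between -0.082 and 0.082 m and x of short_c in the frame of short_row between -0.014 and 0.014 m and y of short_c in the frame of short_row between -0.082 and 0.082 m and x of long_a in the frame of long_row between -0.014 and 0.014 m and y of long_a in the frame of long_row between -0.082 and 0.082 m and z of each of long_a, long_b, long_c in the frame of long_row below 0.0145 m and angle between the x axis of each of long_a, long_b, long_c and the x axis of long_row, either way round below 0.35 rad and x of long_b in the frame of long_row between -0.014 and 0.014 m and y of long_b in the frame of long_row between -0.082 and 0.082 m and x of long_c in the frame of long_row between -0.014 and 0.014 m and y of long_c in the frame of long_row between -0.082 and 0.082 m and horizontal distance between gauge and fork_seat below 0.013 m and z of gauge in the frame of fork_seat between -0.004 and 0.005 m and angle between gauge's own z axis and vertical below 0.12 rad and linear speed of gauge below 0.03 m/s and distance between stop_face and rod_tip above 0.03 m); the robot touches nothing.
It fails at once if A bystander (ring, wrench, brush, jar or cup) is shifted by more than 30 mm (distance of any of ring_a, ring_b, wrench, brush, jar, cup from where it was at the start of the episode above 0.03 m).
It fails at once if The gauge is forced: more than 60 N between gauge and die (contact force between gauge and die above 60 N).
Of short_a, short_b, short_c, long_a, long_b, long_c only 4 to 6 are there at a start; the rules pass over those that are not, and their reading is None.
At some moment in a run one of short_a, short_b, short_c, long_a, long_b, long_c may be knocked a few centimetres aside while the robot is not near it.
It also fails if it takes over 210 s, if anything falls off the work surface, if the arm or the gripper's body presses on something with over 40 N, if the wrist force passes 120 N, or if a joint passes its speed limit or range.

## Robot

A 7-joint arm with a two-finger parallel gripper is mounted at the origin on the work surface. World frame = base frame: x ahead of the robot, y to its left, z up, the work surface at z = 0. Lengths are in m, angles in rad, forces in N, time in s.
With the tool pointing down it reaches from about 0.425 to 0.925 m from the base axis. Payload 6.8 kg.
Tool frame: the origin (TCP) lies at the very end of the fingers, on their centre line; the grasp point (between the pads) lies grasp_offset behind it (grasp_offset is the distance from the TCP to the grasp point, in m); z points along the fingers, y is the direction in which the jaws open and shut (so a half turn about z gives the same grasp; the last joint's range is limited). The gripper opens to 85 mm and grips with 20 to 120 N. Pads are 22 mm wide; open, the fingers measure 114 mm over their backs; the gripper's body (76 mm by 85 mm) begins 54 mm behind the grasp point. The pads swing forward as they close: fully open they stand 13 mm farther back than shut.
Start: joints at [-1.421, 0.477, 0.022, 1.555, -0.011, 1.109, -0.083], TCP at [0.172, 0.653, 0.231] pointing down, gripper open.
Joint ranges: [-2.96, 2.96], [-0.34, 2.1], [-1.41, 1.46], [0.24, 2.44], [-1.37, 4.51], [0.17, 1.92], [-2.96, 2.96]. Speed limits (rad/s): [2.39, 2.39, 3.14, 3.14, 3.14, 3.14, 3.14].

## Interface

Orientations are given as a unit quaternion [w, x, y, z].
In Python, from station import * gives the robot as it stands.
- The arm moves only by the shell command python3 -m handwheel 'ROWS' [FORCE]. ROWS is JSON, one flat list of numbers, 7 for each row, row after row: the shift along the world's x, y, z in cm, then the turn, a rotation vector about the world's x, y, z in degrees, then the opening, from 0 (shut) to 1 (fully open). In form: [tx, ty, tz, ax, ay, az, fingers, tx, ty, tz, ax, ay, az, fingers, ...]. A call has 1 to 8 rows; each row is the pose to reach, as a shift and turn from the pose measured when the call began; what a row does not reach only later rows make up. A row lasts 1/12 s, in which the tool goes at most 41.7 mm and 7.16 degrees, less where a joint would pass 70% of its speed; a pose out of reach is approached as far as the arm can. A call with a gripper value outside its range is refused whole. The fingers move at their own pace and stop on an object; FORCE is the grip in N (left out, the last holds). Time passes only in rows, so rows that repeat a pose let the fingers close. It gives the time, the measured TCP pose, the force and the opening at its end, in the units of the state.
- get_obs(): the state, without advancing time (a new reading comes with each control period).
- read_camera(name): name is "scene" or "side" or "wrist"; returns the picture (420x560x3 uint8, red, green, blue); there is no depth.
- camera_info(name): a dict with "fx", "fy", "cx", "cy" (pixels), "R" (3x3) and "t" (3): a world point X has camera coordinates R X + t; the wrist camera has in their place "mount" (4x4, takes a point from camera to tool coordinates, whose origin is the TCP and whose axes are the flange's). Camera axes: x right, y down, z forward; pixel columns grow to the right and rows downward; lengths in m; the calibration is good to about 2 mm. A picture is of the moment at which its call begins: read the wrist's pose just before it. camera_info takes no time and is no camera call.
- hand_in(): hands the job in, once; it reports no verdict.
The state is a dict: "t": time; "q": joint angles; "joint_vel": joint speeds; "joint_torque": joint torques, N m; "eef_pos": TCP position; "tool_rot": TCP orientation; "contact_force": force on the tool from outside, world axes, zero at the start; "torque": the same for the moment, N m; "gripper_width": opening from 0.0 (shut) to 1.0 (fully open).
Only numpy, scipy, OpenCV 4.12 (cv2) and the standard library are available. Lean on these libraries where they do the work, as an engineer would, in place of code of your own. Each camera call takes 0.05 s, during which the arm holds its last target. There are 200 camera calls.

## Working session

There is one attempt and no reset: what is moved stays moved. The work goes in short steps, Python scripts to look and compute and a shell command to move; the robot and the scene stay as the last step left them, time stands still between calls to the robot, and variables do not carry over. Pictures are saved under pics/ and viewed, on a budget of 14 in all, crops included, one or two more only if the job needs it, and the job is handed in when it is done.

```bash
ls; mkdir -p pics; python3 - <<'E'
from station import *
import cv2
o=get_obs();print(o)
for n in("scene","side"):
    cv2.imwrite(f"pics/{n}0.png",cv2.resize(read_camera(n)[:,:,::-1],(800,600),interpolation=cv2.INTER_CUBIC));print(n,camera_info(n))
print(camera_info("wrist"))
E
```

```text
pics
{'t': 0.0, 'q': array([-1.42110406,  0.47779205,  0.02235341,  1.55647915, -0.01148532,
        1.10933844, -0.08314935]), 'joint_vel': array([-0.00073146, -0.00105187, -0.000434  , -0.00060571, -0.00117673,
       -0.00082904,  0.00078252]), 'joint_torque': array([-2.19275580e-05, -5.96458304e+01,  1.60813920e+00, -2.81202650e+01,
        1.24056620e-02,  9.42119979e-03,  3.47666258e-06]), 'eef_pos': array([0.17196022, 0.65208841, 0.23031972]), 'tool_rot': array([-4.14107181e-05,  1.28556133e-01,  9.91701784e-01, -9.43383220e-04]), 'contact_force': array([-0.0243687 ,  0.56455041, -0.15746678]), 'torque': array([-0.00994744,  0.02876306, -0.01433751]), 'gripper_width': 1.0027685776724948}
scene {'fx': 388.71181941989204, 'fy': 388.71181941989204, 'cx': 284.886457212172, 'cy': 209.6064508437168, 'R': array([[ 0.74888242,  0.66261807,  0.01060216],
       [ 0.46410873, -0.51297548, -0.72212135],
       [-0.47305201,  0.54570454, -0.69168516]]), 't': array([-0.50360701, -0.1378412 ,  1.22714304])}
side {'fx': 383.6570510446196, 'fy': 383.6570510446196, 'cx': 281.57102759327705, 'cy': 202.3404141031936, 'R': array([[-0.91938201, -0.39330043, -0.00717575],
       [-0.23313993,  0.55950102, -0.79536431],
       [ 0.31683196, -0.72957068, -0.6060892 ]]), 't': array([0.55045441, 0.20339131, 0.88808964])}
{'fx': 327.59528877934474, 'fy': 327.59528877934474, 'cx': 276.5129023936808, 'cy': 214.7000463197254, 'mount': array([[ 1.33565965e-04, -9.62997465e-01, -2.69510417e-01,
         6.86600699e-02],
       [ 9.99999701e-01, -7.65117304e-05,  7.68974089e-04,
        -1.11032464e-03],
       [-7.61140806e-04, -2.69510439e-01,  9.62997167e-01,
        -1.41187715e-01],
       [ 0.00000000e+00,  0.00000000e+00,  0.00000000e+00,
         1.00000000e+00]])}
```

View pics/scene0.png

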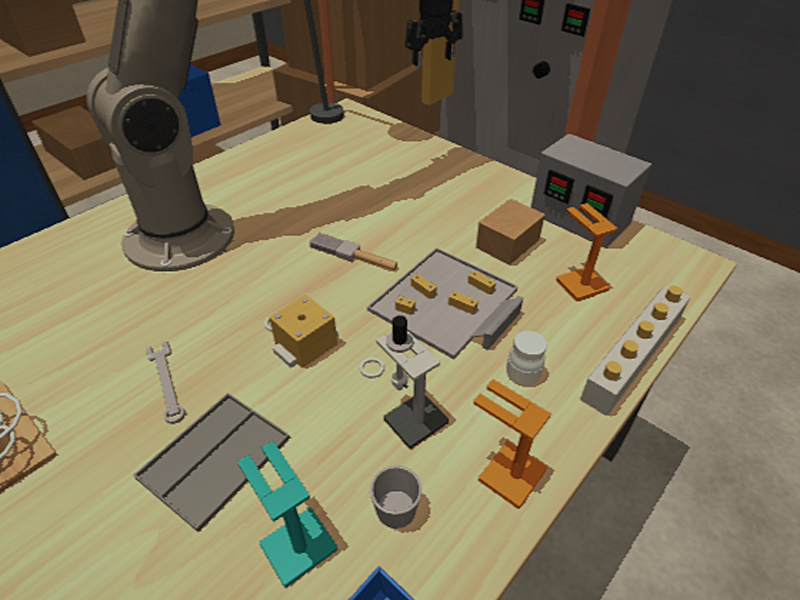

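View pics/side0.png

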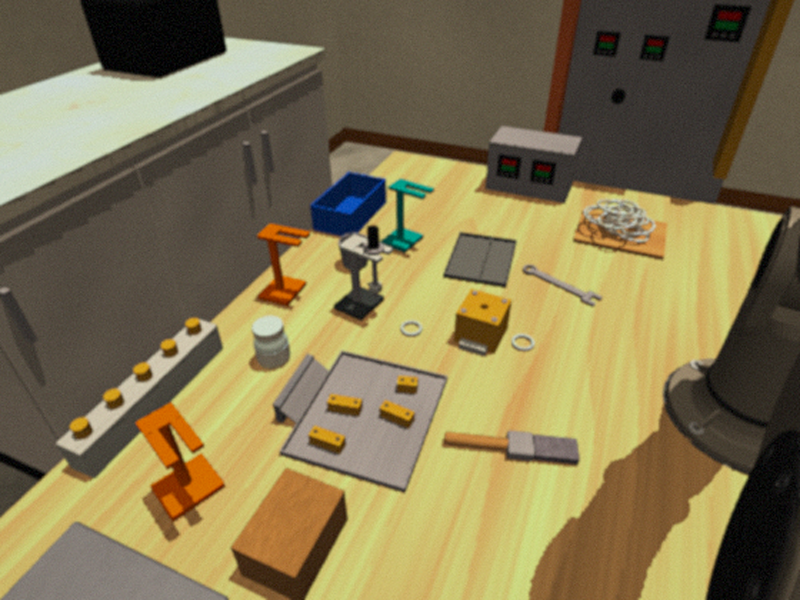

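```bash
python3 -c "
import station as s;print([n for n in dir(s) if n[0]!='_'],getattr(s,'grasp_offset',None))"
```

```text
['PlanningError', 'camera_info', 'get_obs', 'grasp_offset', 'hand_in', 'read_camera'] 0.0187
```

The scene shows the tray at the robot's left, with three long blocks and one short one. The tote is at the right. The grey and black stand holds the gauge at scene (400,345); the orange and turquoise ones are look-alikes. Next I localize from both views.

```bash
cat > h.py <<'E'
import numpy as np, cv2
from station import *
from scipy.spatial.transform import Rotation as Ro
def pose():
    o=get_obs();w,x,y,z=o["tool_rot"];return np.array(o["eef_pos"]),Ro.from_quat([x,y,z,w]).as_matrix()
def ray(n,u,v,P=None):
    c=camera_info(n);d=np.array([(u-c["cx"])/c["fx"],(v-c["cy"])/c["fy"],1])
    if n=="wrist":
        p,R=P or pose();M=c["mount"];return p+R@M[:3,3],R@M[:3,:3]@d
    R=np.array(c["R"]);return -R.T@c["t"],R.T@d
def onz(n,u,v,z,P=None):
    o,d=ray(n,u,v,P);return o+d*(z-o[2])/d[2]
def tri(a,b):
    A=0;B=0
    for o,d in(a,b):
        d=d/np.linalg.norm(d);Q=np.eye(3)-np.outer(d,d);A=A+Q;B=B+Q@o
    return np.linalg.solve(A,B)
def proj(n,X,P=None):
    c=camera_info(n)
    if n=="wrist":
        p,R=P or pose();M=c["mount"];x=M[:3,:3].T@(R.T@(np.array(X)-p)-M[:3,3])
    else:x=np.array(c["R"])@X+c["t"]
    return c["fx"]*x[0]/x[2]+c["cx"],c["fy"]*x[1]/x[2]+c["cy"]
def snap(n,f,box=None,size=(800,600)):
    im=read_camera(n)[:,:,::-1]
    if box:im=im[box[1]:box[3],box[0]:box[2]]
    cv2.imwrite("pics/"+f,cv2.resize(im,size,interpolation=cv2.INTER_CUBIC))
E
python3 - <<'E'
from h import *
np.set_printoptions(precision=3,suppress=True)
k=.7
for nm,s,d,z in[("tray-corners",[(437,249),(370,306),(520,288),(454,354)],None,.011),("tote c",[(228,395),(136,476),(290,437),(199,529)],None,.011),("knobtop",[(400,320)],[(373,229)],.196),("knobbot",[(400,342)],[(373,250)],.156),("bore",[(302,317)],[(485,306)],.07),("die top corners",[(304,296),(337,323),(306,345),(271,321)],None,.07),("ringa",[(372,368)],[(411,328)],.007),("ringb",[(268,325)],[(523,343)],.007),("blocks",[(424,286),(482,281),(463,301),(405,303)],[(397,411),(327,438),(345,403),(407,383)],.025),("stopbot",[(399,385)],[(376,289)],.0)]:
    for i,(u,v) in enumerate(s):
        print(nm,onz("scene",u*k,v*k,z),onz("side",d[i][0]*k,d[i][1]*k,z) if d else "",tri(ray("scene",u*k,v*k),ray("side",d[i][0]*k,d[i][1]*k)) if d else "")
snap("scene","crop1.png",(230,160,380,322),(740,600+199))if 0 else snap("scene","crop1.png",(180,170,380,320))
E
```

```text
tray-corners [0.457 0.34  0.011]  
tray-corners [0.473 0.119 0.011]  
tray-corners [0.658 0.355 0.011]  
tray-corners [0.666 0.132 0.011]  
tote c [ 0.446 -0.185  0.011]  
tote c [ 0.467 -0.359  0.011]  
tote c [ 0.582 -0.169  0.011]  
tote c [ 0.602 -0.343  0.011]  
knobtop [ 0.66  -0.004  0.196] [ 0.656 -0.004  0.196] [ 0.658 -0.004  0.195]
knobbot [ 0.664 -0.008  0.156] [0.654 0.004 0.156] [ 0.659 -0.004  0.15 ]
bore [ 0.448 -0.02   0.07 ] [ 0.444 -0.024  0.07 ] [ 0.445 -0.021  0.07 ]
die top corners [0.411 0.016 0.07 ]  
die top corners [0.503 0.01  0.07 ]  
die top corners [ 0.502 -0.058  0.07 ]  
die top corners [ 0.417 -0.062  0.07 ]  
ringa [0.579 0.015 0.007] [0.572 0.019 0.007] [0.575 0.016 0.004]
ringb [ 0.365 -0.041  0.007] [ 0.365 -0.023  0.007] [ 0.363 -0.036 -0.001]
blocks [0.522 0.22  0.025] [0.51  0.229 0.025] [0.514 0.225 0.017]
blocks [0.598 0.308 0.025] [0.586 0.318 0.025] [0.591 0.314 0.017]
blocks [0.604 0.237 0.025] [0.593 0.247 0.025] [0.598 0.242 0.018]
blocks [0.526 0.159 0.025] [0.518 0.168 0.025] [0.521 0.163 0.019]
stopbot [ 0.634  0.023 -0.   ] [ 0.692 -0.076  0.   ] [ 0.66  -0.009  0.055]
```

View pics/crop1.png

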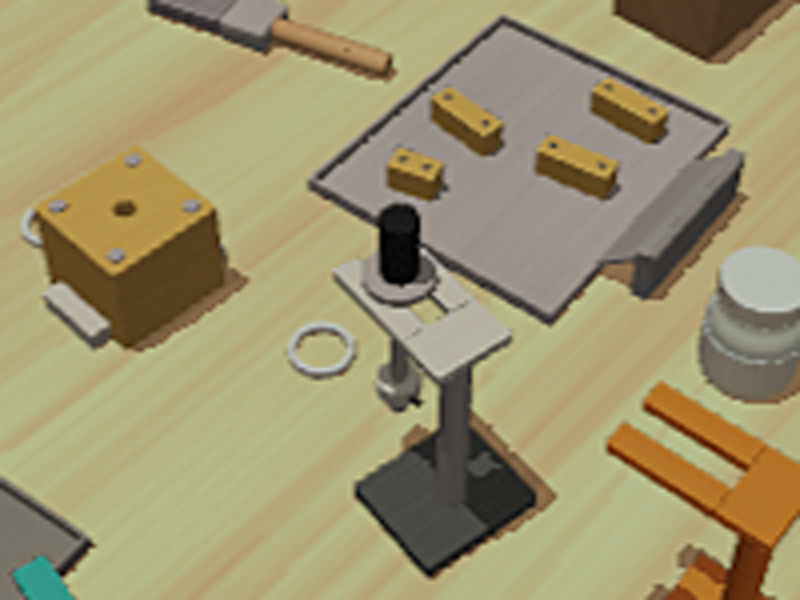

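The crop confirms the gauge in the grey fork, with its knob at crop (400,240). The stop hangs below at (400,385), and the bore is at (125,208). The tray holds four blocks: one short at (415,172) and three long. I'll move over the tray for a close look.

```bash
python3 -m handwheel '[32,-41,12,0,0,15,1, 32,-41,12,0,0,15,1, 32,-41,12,0,0,15,1, 32,-41,12,0,0,15,1, 32,-41,12,0,0,15,1, 32,-41,12,0,0,15,1, 32,-41,12,0,0,15,1, 32,-41,12,0,0,15,1]'; python3 -m handwheel '[0,0,0,0,0,0,1]'; python3 - <<'E'
from h import *
k=.25
for u,v in[(333,275),(390,250),(440,380),(510,335)]:print(onz("scene",180+u*k,170+v*k,.15))
E
```

```text
t: 0.82
eef_pos: [0.3726, 0.3945, 0.3061]
tool_rot: [-0.0, -0.002, 1.0, -0.001]
contact_force: [0.4, 0.4, 0.0]
gripper_width: 0.999
t: 0.9
eef_pos: [0.3794, 0.3873, 0.3081]
tool_rot: [0.002, 0.004, 1.0, -0.001]
contact_force: [1.8, -0.8, 0.8]
gripper_width: 1.002
[ 0.63286641 -0.02567404  0.15      ]
[0.64297231 0.00733843 0.15      ]
[ 0.71944378 -0.04037129  0.15      ]
[0.72695082 0.0046985  0.15      ]
```

```bash
python3 -m handwheel '[11,-15,4,0,0,0,1, 11,-15,4,0,0,0,1, 11,-15,4,0,0,0,1, 11,-15,4,0,0,0,1, 11,-15,4,0,0,0,1, 11,-15,4,0,0,0,1, 11,-15,4,0,0,0,1, 11,-15,4,0,0,0,1]'; python3 - <<'E'
from h import *
p=pose();print(p)
snap("wrist","w1.png")
E
```

```text
t: 1.57
eef_pos: [0.4887, 0.2381, 0.3477]
tool_rot: [0.002, 0.004, 1.0, -0.001]
contact_force: [-0.7, 0.0, -0.7]
gripper_width: 0.997
(array([0.48871626, 0.23810909, 0.34770039]), array([[-0.9999671 ,  0.00739732,  0.00332841],
       [ 0.0073907 ,  0.99997069, -0.00199719],
       [-0.00334309, -0.00197253, -0.99999247]]))
```

View pics/w1.png

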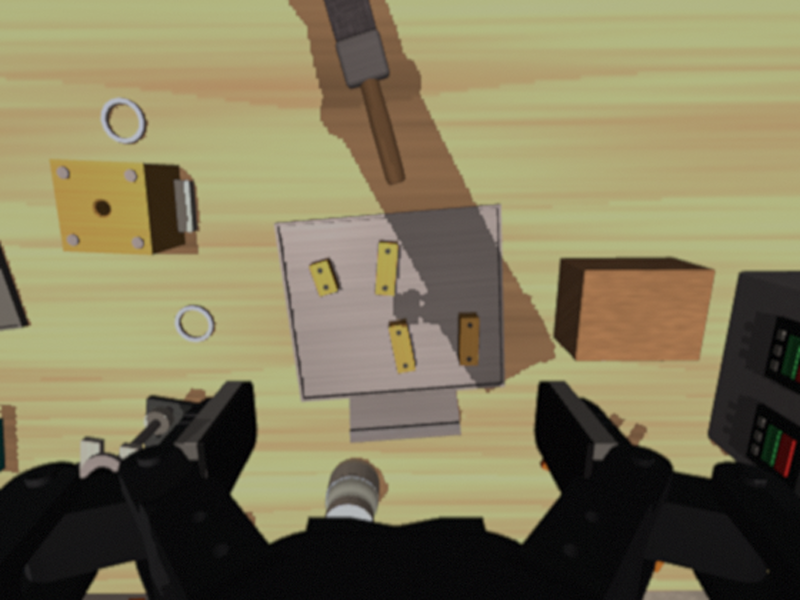

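The wrist view shows the four blocks: short (324,277), long (387,268), long (401,346) and long (468,339, in shadow). I'll enlarge the tray.

```bash
python3 - <<'E'
from h import *
snap("wrist","w2.png",(205,150,345,255))
E
```

```text
(no output)
```

View pics/w2.png

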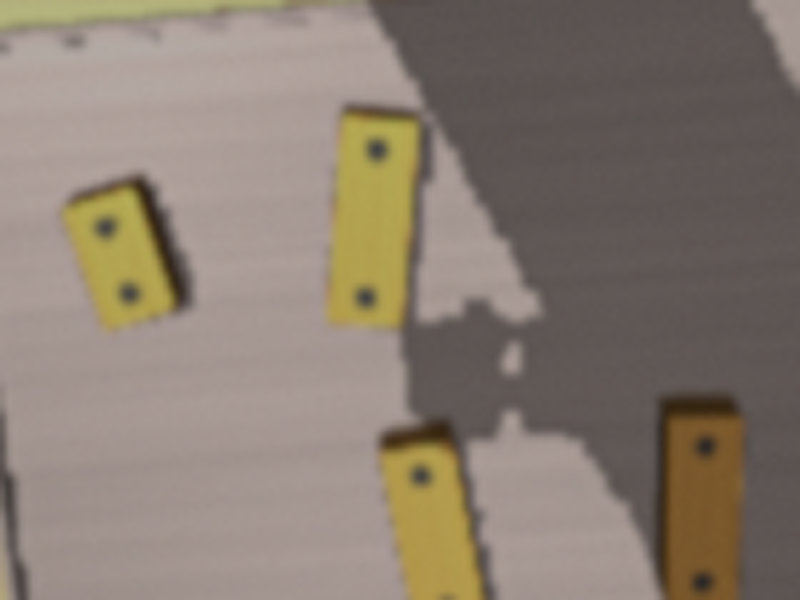

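```bash
python3 - <<'E'
from h import *
np.set_printoptions(precision=4,suppress=True)
c=lambda u,v:onz("wrist",205+u*.175,150+v*.175,.025)
f=lambda u,v:onz("wrist",u*.7,v*.7,.025)
for n,a,b in[("S",c(105,228),c(129,293)),("A",c(376,149),c(366,297)),("B",c(420,475),f(407,367)),("D",c(705,446),c(701,581))]:
    d=b-a;print(n,(a+b)/2,np.linalg.norm(d),np.degrees(np.arctan2(d[1],d[0])))
print("bore",onz("wrist",102*.7,208*.7,.07))
for u,v in((50,160),(143,163),(155,253),(66,250)):print(onz("wrist",u*.7,v*.7,.07))
for u,v in((277,224),(499,206),(303,398),(502,381)):print("tray",onz("wrist",u*.7,v*.7,.011))
R=np.array([[.993,-.118],[.118,.993]])
for l in((-.0385,0),(.0285,-.05),(.0285,0),(.0285,.05)):print(np.array([.524,-.264])+R@l)
E
```

```text
S [0.5211 0.1636 0.025 ] 0.01766324250081199 17.3945538586624
A [0.512 0.228 0.025] 0.037992168694183356 -4.399867180735289
B [0.598  0.2449 0.025 ] 0.03956286014317626 14.103610058615518
D [0.59   0.3145 0.025 ] 0.037734712930377265 0.5729895984604365
bore [ 0.4462 -0.0194  0.07  ]
[ 0.4058 -0.0568  0.07  ]
[0.4086 0.0224 0.07  ]
[0.4861 0.0214 0.07  ]
[ 0.4831 -0.0583  0.07  ]
tray [0.4667 0.1184 0.011 ]
tray [0.45   0.3416 0.011 ]
tray [0.6602 0.1334 0.011 ]
tray [0.6404 0.3555 0.011 ]
[ 0.4858 -0.2685]
[ 0.5582 -0.3103]
[ 0.5523 -0.2606]
[ 0.5464 -0.211 ]
```

Hole spacings are 38 mm (long) and 18 mm (short), which agrees across the blocks. The bore also agrees between views, at (0.446,-0.020). I'll pick long A first.

```bash
python3 -m handwheel '[2.3,-1,-10,0,0,-4.8,0.5, 2.3,-1,-20,0,0,-4.8,0.5, 2.3,-1,-28,0,0,-4.8,0.5, 2.3,-1,-28,0,0,-4.8,0.5, 2.3,-1,-28,0,0,-4.8,0.5, 2.3,-1,-28,0,0,-4.8,0.5, 2.3,-1,-28,0,0,-4.8,0.5, 2.3,-1,-28,0,0,-4.8,0.5]'; python3 - <<'E'
from h import *
P=pose();print(P)
snap("wrist","w3.png")
print([np.array(proj("wrist",(.512+s*.019,.228-s*.0015,.025),P))/.7 for s in(-1,1)])
E
```

```text
t: 2.33
eef_pos: [0.5059, 0.2282, 0.0611]
tool_rot: [-0.004, 0.043, 0.999, -0.004]
contact_force: [-1.3, -0.2, 0.0]
gripper_width: 0.501
(array([0.50594769, 0.22820118, 0.0610973 ]), array([[-0.99627142,  0.08592543, -0.00775102],
       [ 0.08598874,  0.99626202, -0.00824165],
       [ 0.00701388, -0.00887742, -0.999936  ]]))
[array([398.47850341, 322.26807682]), array([398.95004254, 409.31578806])]
```

View pics/w3.png

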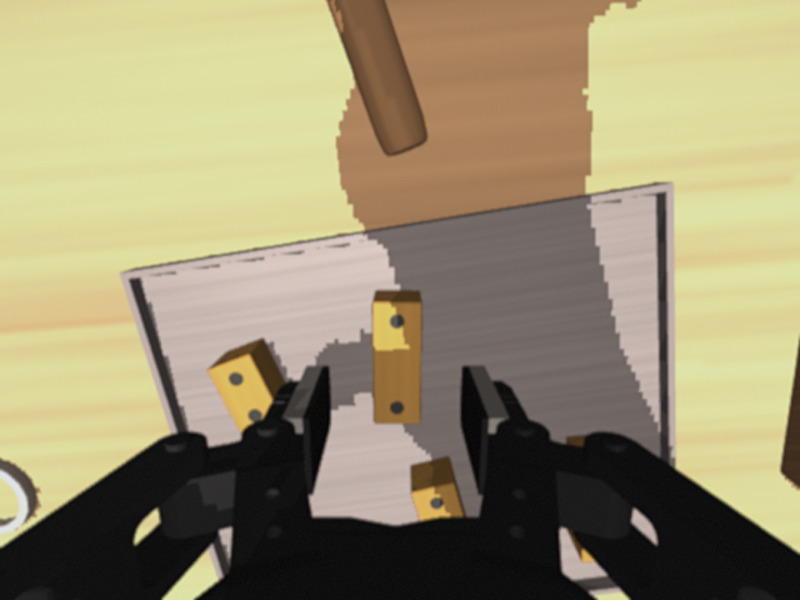

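Holes at (397,321) and (397,408) match the prediction to within 2 px, so the measurements hold. Descend and grip.

```bash
python3 -m handwheel '[0.6,0,-3,0,0,0,0.5, 0.6,0,-5.3,0,0,0,0.5, 0.6,0,-5.3,0,0,0,0.5, 0.6,0,-5.3,0,0,0,0.5]' 50;  python3 -m handwheel '[0,0,0,0,0,0,0, 0,0,0,0,0,0,0, 0,0,0,0,0,0,0, 0,0,0,0,0,0,0]' 50;
```

```text
t: 2.72
eef_pos: [0.5142, 0.23, 0.013]
tool_rot: [-0.002, 0.043, 0.999, -0.003]
contact_force: [-0.2, -0.3, 0.5]
gripper_width: 0.499
t: 3.05
eef_pos: [0.5157, 0.2309, 0.0159]
tool_rot: [-0.0, 0.043, 0.999, -0.002]
contact_force: [-1.0, 0.1, 8.5]
gripper_width: 0.217
```

```bash
python3 -m handwheel '[0,0,4,0,0,0,0, 0,0,8,0,0,0,0, 0,0,12,0,0,0,0, 0,0,16,0,0,0,0, 0,0,18,0,0,0,0, 0,0,18,0,0,0,0]'; python3 -m handwheel '[4.6,-54,0,0,0,12,0, 4.6,-54,0,0,0,12,0, 4.6,-54,0,0,0,12,0, 4.6,-54,0,0,0,12,0, 4.6,-54,0,0,0,12,0, 4.6,-54,0,0,0,12,0, 4.6,-54,0,0,0,12,0, 4.6,-54,0,0,0,12,0]';python3 -m handwheel '[0,-15,0,0,0,0,0, 0,-15,0,0,0,0,0, 0,-15,0,0,0,0,0, 0,-15,0,0,0,0,0, 0,-15,0,0,0,0,0, 0,-15,0,0,0,0,0, 0,-15,0,0,0,0,0]'
```

```text
t: 3.55
eef_pos: [0.5189, 0.2324, 0.2031]
tool_rot: [0.005, 0.043, 0.999, 0.002]
contact_force: [0.3, 0.1, -1.5]
gripper_width: 0.217
t: 4.22
eef_pos: [0.5452, -0.1018, 0.2005]
tool_rot: [0.005, -0.062, 0.998, 0.003]
contact_force: [1.0, 1.3, -2.2]
gripper_width: 0.214
t: 4.8
eef_pos: [0.5449, -0.2506, 0.2002]
tool_rot: [0.004, -0.062, 0.998, 0.003]
contact_force: [1.6, 0.4, -1.6]
gripper_width: 0.215
```

```bash
python3 - <<'E'
from h import *
print(pose()); snap("wrist","w4.png")
E
```

```text
(array([ 0.54489942, -0.25063406,  0.20020951]), array([[-0.99229156, -0.12364504,  0.00832875],
       [-0.12358696,  0.99230789,  0.00716309],
       [-0.00915036,  0.00607855, -0.99993966]]))
```

View pics/w4.png

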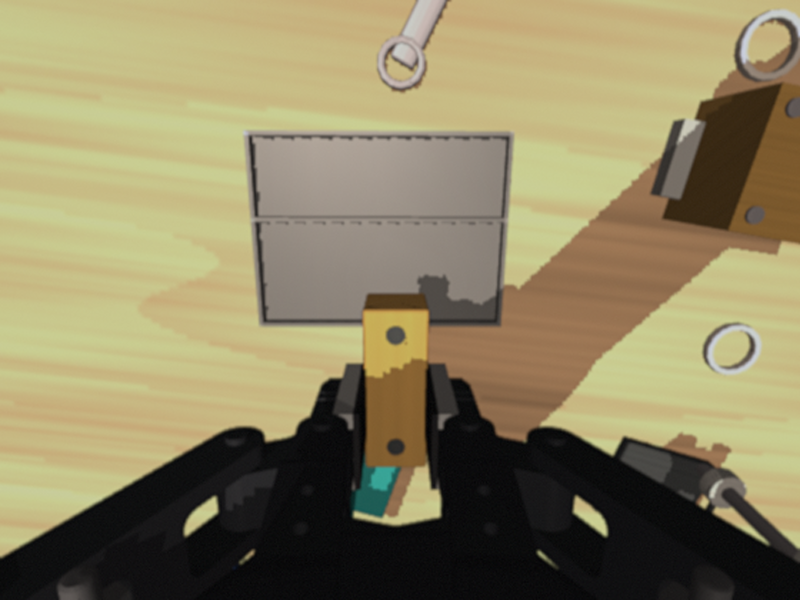

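```bash
python3 - <<'E'
from h import *
np.set_printoptions(precision=4,suppress=True)
P=[]
for u,v in((246,132),(513,133),(262,325),(500,325)):P.append(onz("wrist",u*.7,v*.7,.011));print(P[-1])
P=np.array(P);c=P.mean(0)
d=(P[1]-P[0]+P[3]-P[2]);yaw=np.arctan2(-d[0],d[1]);print(c,np.degrees(yaw),np.linalg.norm(d)/2,np.linalg.norm(P[2]-P[0]))
print("div",onz("wrist",380*.7,218*.7,.011))
R=np.array([[np.cos(yaw),-np.sin(yaw)],[np.sin(yaw),np.cos(yaw)]])
for l in((-.0385,0),(.0285,-.05),(.0285,0),(.0285,.05)):print(l,c[:2]+R@l)
# block centre rel. tool from holes: depth guess by spacing .038
a=np.array([396,335])*.7;b=np.array([396,447])*.7
for z in(.195,.2,.205,.21,.215,.22):
    A=onz("wrist",*a,z);B=onz("wrist",*b,z);print(z,np.linalg.norm(A-B),(A+B)/2-pose()[0])
for s,t in(((245,460),(432,192)),((275,445),(425,183)),((310,490),(398,182))):print("turq",tri(ray("scene",s[0]*.7,s[1]*.7),ray("side",t[0]*.7,t[1]*.7)))
E
```

```text
[ 0.4632 -0.359   0.011 ]
[ 0.4416 -0.1836  0.011 ]
[ 0.5965 -0.3422  0.011 ]
[ 0.5747 -0.167   0.011 ]
[ 0.519 -0.263  0.011] 7.044974965384894 0.17665729995398444 0.13430324160978577
div [ 0.5079 -0.2646  0.011 ]
(-0.0385, 0) [ 0.4808 -0.2677]
(0.0285, -0.05) [ 0.5534 -0.3091]
(0.0285, 0) [ 0.5473 -0.2595]
(0.0285, 0.05) [ 0.5412 -0.2098]
0.195 0.0421744621877442 [ 0.0028 -0.     -0.0052]
0.2 0.040728033325390864 [ 0.0003 -0.0004 -0.0002]
0.205 0.039281604463037655 [-0.0022 -0.0008  0.0048]
0.21 0.03783517560068432 [-0.0047 -0.0011  0.0098]
0.215 0.036388746738331104 [-0.0071 -0.0015  0.0148]
0.22 0.03494231787597788 [-0.0096 -0.0018  0.0198]
turq [ 0.6435 -0.2694  0.1442]
turq [ 0.6602 -0.2434  0.1706]
turq [ 0.7279 -0.2509  0.1574]
```

Tote pose fits its size to about 2% (yaw 7°, divider where expected). The turquoise fork's tip lies at x≈0.64, which leaves room. Place A at the row's -y spot.

```bash
python3 -m handwheel '[1.5,-3,-3,0,0,0,0, 1.5,-5.8,-6,0,0,0,0, 1.5,-5.8,-10,0,0,0,0, 1.5,-5.8,-14,0,0,0,0, 1.5,-5.8,-16,0,0,0,0, 1.5,-5.8,-16,0,0,0,0, 1.5,-5.8,-16,0,0,0,0]'; python3 -m handwheel '[0,0,0,0,0,0,0, 0,0,0,0,0,0,0]'
```

```text
t: 5.43
eef_pos: [0.5602, -0.3059, 0.0396]
tool_rot: [0.004, -0.064, 0.998, 0.004]
contact_force: [0.1, 0.2, -0.8]
gripper_width: 0.218
t: 5.6
eef_pos: [0.5622, -0.3056, 0.042]
tool_rot: [0.005, -0.065, 0.998, 0.004]
contact_force: [-0.0, 0.4, -1.8]
gripper_width: 0.215
```

```bash
python3 -m handwheel '[-0.3,-0.3,-1.5,0,0,0,0, -0.3,-0.3,-2.6,0,0,0,0, -0.3,-0.3,-2.7,0,0,0,0, -0.3,-0.3,-2.7,0,0,0,0]'; python3 -m handwheel '[0,0,-0.2,0,0,0,0.4, 0,0,-0.1,0,0,0,0.4, 0,0,0,0,0,0,0.4, 0,0,0,0,0,0,0.4]';python3 -m handwheel '[0,0,4,0,0,0,0.4, 0,0,8,0,0,0,0.4, 0,0,12,0,0,0,0.4, 0,0,16,0,0,0,0.5, 0,0,18,0,0,0,0.5, 0,0,18,0,0,0,0.5]'
```

```text
t: 5.93
eef_pos: [0.5602, -0.3092, 0.0162]
tool_rot: [0.006, -0.064, 0.998, 0.003]
contact_force: [0.1, -0.8, 0.8]
gripper_width: 0.213
t: 6.27
eef_pos: [0.5605, -0.3092, 0.0166]
tool_rot: [0.007, -0.065, 0.998, 0.003]
contact_force: [-0.4, -1.1, -0.3]
gripper_width: 0.399
t: 6.77
eef_pos: [0.5632, -0.311, 0.2028]
tool_rot: [0.011, -0.064, 0.998, 0.001]
contact_force: [0.1, 0.2, 0.4]
gripper_width: 0.499
```

```bash
cat >> h.py <<'E'
def need(x,y,z,yaw):
    p,R=pose();T=Ro.from_euler("z",yaw,degrees=True).as_matrix()@np.diag([-1.,1,-1])
    print("need cm",np.round((np.array([x,y,z])-p)*100,2),"deg",np.round(Ro.from_matrix(T@R.T).as_rotvec(degrees=True),1))
E
python3 -m handwheel '[0,56,3,0,0,7,0.5, 0,56,3,0,0,7,0.5, 0,56,3,0,0,7,0.5, 0,56,3,0,0,7,0.5, 0,56,3,0,0,7,0.5, 0,56,3,0,0,7,0.5, 0,56,3,0,0,7,0.5, 0,56,3,0,0,7,0.5]'; python3 -m handwheel '[1,22,-3,0,0,0,0.5, 2,22,-5,0,0,0,0.5, 3,22,-9,0,0,0,0.5, 3,22,-12,0,0,0,0.5, 3,22,-14,0,0,0,0.5, 3,22,-14,0,0,0,0.5, 3,22,-14,0,0,0,0.5, 3,22,-14,0,0,0,0.5]'; python3 -c "
from h import *
print(pose()[0]);need(.598,.2449,.012,14.1)"
```

```text
t: 7.43
eef_pos: [0.5613, 0.0255, 0.2178]
tool_rot: [0.011, -0.125, 0.992, 0.001]
contact_force: [-0.0, -0.0, -0.5]
gripper_width: 0.505
t: 8.1
eef_pos: [0.5872, 0.2501, 0.0723]
tool_rot: [0.007, -0.129, 0.992, 0.002]
contact_force: [-1.0, 0.2, 0.2]
gripper_width: 0.498
[0.58719798 0.25012699 0.07225731]
need cm [ 1.08 -0.52 -6.03] deg [-0.3  0.8 -0.7]
```

```bash
cat >> h.py <<'E'
def blocks():
    for n in("scene","side"):
        im=read_camera(n);h=cv2.cvtColor(im,cv2.COLOR_RGB2HSV)
        m=cv2.inRange(h,(14,120,60),(30,255,255))
        k,_,st,ce=cv2.connectedComponentsWithStats(m)
        for i in range(1,k):
            X=onz(n,*ce[i],.018)
            if 15<st[i,4]<600 and .4<X[0]<.7 and (X[1]>.1 or X[1]<-.15):print(n,np.round(X[:2],3),st[i,4])
E
python3 -c "
from h import *
blocks()"
```

```text
scene [0.656 0.656] 292
scene [0.594 0.311] 181
scene [0.601 0.241] 196
scene [0.524 0.161] 123
scene [ 0.559 -0.31 ] 348
side [ 0.522 -0.554] 334
side [ 0.564 -0.333] 237
side [ 0.432 -0.183] 41
side [0.576 0.109] 39
side [0.521 0.164] 156
side [0.597 0.244] 291
side [0.589 0.315] 332
side [0.588 0.365] 18
side [0.563 0.364] 18
side [0.509 0.36 ] 19
side [0.477 0.377] 92
side [0.437 0.427] 67
side [0.631 0.527] 18
side [0.436 0.478] 103
```

```bash
python3 -m handwheel '[1.1,-0.5,-3,0,0.8,-0.7,0.5, 1.1,-0.5,-6,0,0.8,-0.7,0.5, 1.1,-0.5,-6.2,0,0.8,-0.7,0.5, 1.1,-0.5,-6.2,0,0.8,-0.7,0.5, 1.1,-0.5,-6.2,0,0.8,-0.7,0.5]' 50;  python3 -m handwheel '[-0.1,-0.1,-0.1,0,0,0,0, -0.1,-0.1,-0.1,0,0,0,0, -0.1,-0.1,-0.1,0,0,0,0, -0.1,-0.1,-0.1,0,0,0,0]' 50; python3 -m handwheel '[0,0,4,0,0,0,0, 0,0,8,0,0,0,0, 0,0,12,0,0,0,0, 0,0,16,0,0,0,0, 0,0,20,0,0,0,0, 0,0,20,0,0,0,0]'
```

```text
t: 8.62
eef_pos: [0.6021, 0.2398, 0.0163]
tool_rot: [0.003, -0.119, 0.993, 0.002]
contact_force: [0.2, 0.9, -0.3]
gripper_width: 0.502
t: 8.95
eef_pos: [0.6024, 0.2396, 0.018]
tool_rot: [0.005, -0.119, 0.993, 0.003]
contact_force: [-2.2, 0.1, 8.6]
gripper_width: 0.217
t: 9.45
eef_pos: [0.6068, 0.2409, 0.2286]
tool_rot: [0.012, -0.119, 0.993, 0.005]
contact_force: [1.1, 0.2, -1.6]
gripper_width: 0.21
```

```bash
python3 -m handwheel '[-3,-3,0,0,0,-6.7,0, -5.4,-50,0,0,0,-6.7,0, -5.4,-50,0,0,0,-6.7,0, -5.4,-50,0,0,0,-6.7,0, -5.4,-50,0,0,0,-6.7,0, -5.4,-50,0,0,0,-6.7,0, -5.4,-50,0,0,0,-6.7,0, -5.4,-50,0,0,0,-6.7,0]'; python3 -m handwheel '[0,-18,0,0,0,0,0, 0,-18,-2,0,0,0,0, 0,-18,-5,0,0,0,0, 0,-18,-9,0,0,0,0, 0,-18,-13,0,0,0,0, 0,-18,-17,0,0,0,0, 0,-18,-18,0,0,0,0, 0,-18,-18,0,0,0,0]'; python3 -c "
from h import *
print(pose()[0]);need(.5534,-.2595,.018,7)"
```

```text
t: 10.12
eef_pos: [0.5612, -0.0824, 0.2294]
tool_rot: [0.013, -0.061, 0.998, 0.005]
contact_force: [1.6, 0.0, -1.4]
gripper_width: 0.213
t: 10.78
eef_pos: [0.5561, -0.262, 0.0431]
tool_rot: [0.008, -0.06, 0.998, 0.006]
contact_force: [-1.5, 0.8, -2.5]
gripper_width: 0.214
[ 0.55611998 -0.26198259  0.04309355]
need cm [-0.27  0.25 -2.51] deg [-0.8  0.9  0.1]
```

```bash
python3 -m handwheel '[-0.3,0.2,-1.5,-0.8,0.9,0,0, -0.3,0.2,-2.5,-0.8,0.9,0,0, -0.3,0.2,-2.6,-0.8,0.9,0,0, -0.3,0.2,-2.6,-0.8,0.9,0,0]'; python3 -m handwheel '[0,0,-0.1,0,0,0,0.4, 0,0,-0.1,0,0,0,0.4, 0,0,0,0,0,0,0.4, 0,0,0,0,0,0,0.4]';python3 -m handwheel '[0,0,4,0,0,0,0.4, 0,0,8,0,0,0,0.4, 0,0,12,0,0,0,0.5, 0,0,16,0,0,0,0.5, 0,0,20,0,0,0,0.5, 0,5,21,0,0,0,0.5, 0,9,21,0,0,0,0.5, 0,13,21,0,0,0,0.5]'; python3 -c "
from h import *
print(pose()[0]);need(.580,.3145,.07,.6)"
```

```text
t: 11.12
eef_pos: [0.5542, -0.2596, 0.0185]
tool_rot: [0.001, -0.06, 0.998, -0.0]
contact_force: [0.0, -0.2, -1.8]
gripper_width: 0.209
t: 11.45
eef_pos: [0.5549, -0.2597, 0.0195]
tool_rot: [0.002, -0.06, 0.998, -0.0]
contact_force: [0.7, 0.0, 1.1]
gripper_width: 0.395
t: 12.12
eef_pos: [0.5554, -0.1351, 0.2316]
tool_rot: [0.004, -0.059, 0.998, -0.001]
contact_force: [1.6, 1.1, -0.3]
gripper_width: 0.499
[ 0.5554246  -0.1350657   0.23155314]
need cm [  2.46  44.96 -16.16] deg [ 0.1  0.5 -6.2]
```

Now long D at (0.590,0.3145), yaw 0.6°.

```bash
python3 -m handwheel '[0,45,0,0,0.5,-6.2,0.5, 0,45,0,0,0.5,-6.2,0.5, 0,45,0,0,0.5,-6.2,0.5, 0,45,0,0,0.5,-6.2,0.5, 0,45,0,0,0.5,-6.2,0.5, 0,45,0,0,0.5,-6.2,0.5, 0,45,0,0,0.5,-6.2,0.5, 0,45,0,0,0.5,-6.2,0.5]'; python3 -m handwheel '[1,12,-3,0,0,0,0.5, 2,12,-6,0,0,0,0.5, 2.5,12,-9,0,0,0,0.5, 2.5,12,-13,0,0,0,0.5, 2.5,12,-16,0,0,0,0.5, 2.5,12,-16,0,0,0,0.5, 2.5,12,-16,0,0,0,0.5]'; python3 -c "
from h import *
print(pose()[0]);need(.590,.3145,.012,.6);blocks()"
```

```text
t: 12.78
eef_pos: [0.555, 0.1989, 0.2316]
tool_rot: [-0.0, -0.005, 1.0, -0.0]
contact_force: [1.5, 0.2, -1.0]
gripper_width: 0.497
t: 13.37
eef_pos: [0.577, 0.3178, 0.0673]
tool_rot: [-0.004, -0.006, 1.0, -0.003]
contact_force: [-0.9, 1.0, -0.4]
gripper_width: 0.5
[0.57698121 0.31778089 0.06726117]
need cm [ 1.3  -0.33 -5.53] deg [ 0.3 -0.4 -0. ]
scene [0.656 0.656] 293
scene [0.436 0.26 ] 18
scene [0.594 0.312] 182
scene [0.524 0.161] 123
scene [ 0.551 -0.262] 287
scene [ 0.559 -0.31 ] 347
side [ 0.517 -0.559] 301
side [ 0.558 -0.299] 353
side [ 0.627 -0.185] 208
side [0.521 0.164] 159
side [0.587 0.317] 279
side [0.436 0.486] 29
```

```bash
python3 -m handwheel '[1.2,-0.3,-3,0,-0.4,0,0.5, 1.2,-0.3,-5.5,0,-0.4,0,0.5, 1.2,-0.3,-5.7,0,-0.4,0,0.5, 1.2,-0.3,-5.7,0,-0.4,0,0.5, 1.2,-0.3,-5.7,0,-0.4,0,0.5]' 50;  python3 -m handwheel '[-0.1,-0.1,-0.1,0,0,0,0, -0.1,-0.1,-0.1,0,0,0,0, -0.1,-0.1,-0.1,0,0,0,0, -0.1,-0.1,-0.1,0,0,0,0]' 50; python3 -m handwheel '[0,0,4,0,0,0,0, 0,0,8,0,0,0,0, 0,0,12,0,0,0,0, 0,0,16,0,0,0,0, 0,0,21,0,0,0,0, 0,0,21,0,0,0,0]';python3 -c "
from h import *
need(.548,-.21,.23,7)"
```

```text
t: 13.88
eef_pos: [0.5943, 0.3155, 0.0186]
tool_rot: [0.005, -0.004, 1.0, 0.0]
contact_force: [0.6, 0.7, 1.0]
gripper_width: 0.499
t: 14.22
eef_pos: [0.5946, 0.315, 0.0205]
tool_rot: [0.007, -0.004, 1.0, 0.001]
contact_force: [-2.2, -1.1, 8.6]
gripper_width: 0.209
t: 14.72
eef_pos: [0.598, 0.3164, 0.2399]
tool_rot: [0.012, -0.004, 1.0, 0.005]
contact_force: [0.6, 0.1, -1.1]
gripper_width: 0.213
need cm [ -5.   -52.64  -0.99] deg [-0.7  1.4  6.6]
```

```bash
python3 -m handwheel '[-3,-3,0,-0.7,1.4,6.6,0, -5,-52,0,-0.7,1.4,6.6,0, -5,-52,0,-0.7,1.4,6.6,0, -5,-52,0,-0.7,1.4,6.6,0, -5,-52,0,-0.7,1.4,6.6,0, -5,-52,0,-0.7,1.4,6.6,0, -5,-52,0,-0.7,1.4,6.6,0, -5,-52,0,-0.7,1.4,6.6,0]'; python3 -m handwheel '[0,-21,0,0,0,0,0, 0,-21,0,0,0,0,0, 0,-21,-2,0,0,0,0, 0,-21,-6,0,0,0,0, 0,-21,-10,0,0,0,0, 0,-21,-14,0,0,0,0, 0,-21,-18,0,0,0,0, 0,-21,-18,0,0,0,0]'; python3 -c "
from h import *
print(pose()[0]);need(.5475,-.2098,.0205,7)"
```

```text
t: 15.38
eef_pos: [0.5554, -0.0069, 0.2405]
tool_rot: [0.0, -0.062, 0.998, -0.0]
contact_force: [0.3, -0.4, -1.7]
gripper_width: 0.207
t: 16.05
eef_pos: [0.5547, -0.2182, 0.0591]
tool_rot: [0.0, -0.061, 0.998, -0.0]
contact_force: [0.0, -0.6, -2.9]
gripper_width: 0.208
[ 0.55474075 -0.21822993  0.05905177]
need cm [-0.72  0.84 -3.86] deg [0.  0.  0.1]
```

```bash
python3 -m handwheel '[-0.7,0.8,0,0,0,0,0, -0.7,0.8,-2,0,0,0,0, -0.7,0.8,-3.9,0,0,0,0, -0.7,0.8,-4,0,0,0,0, -0.7,0.8,-4,0,0,0,0, -0.7,0.8,-4,0,0,0,0]'; python3 -m handwheel '[0,0,-0.1,0,0,0,0.4, 0,0,-0.1,0,0,0,0.4, 0,0,0,0,0,0,0.4, 0,0,0,0,0,0,0.4]';python3 -m handwheel '[0,0,4,0,0,0,0.4, 0,0,8,0,0,0,0.4, 0,0,12,0,0,0,0.5, 0,0,16,0,0,0,0.5, 0,0,20,0,0,0,0.5, 0,5,21,0,0,0,0.5, 0,9,21,0,0,0,0.5, 0,13,21,0,0,0,0.5]'; python3 -c "
from h import *
print(pose()[0]);need(.5211,.1636,.07,17.4)"
```

```text
t: 16.55
eef_pos: [0.5483, -0.2097, 0.0205]
tool_rot: [0.001, -0.061, 0.998, -0.0]
contact_force: [0.7, 0.8, -1.3]
gripper_width: 0.21
t: 16.88
eef_pos: [0.5488, -0.2098, 0.0213]
tool_rot: [0.002, -0.061, 0.998, -0.001]
contact_force: [-0.7, -0.7, 0.6]
gripper_width: 0.398
t: 17.55
eef_pos: [0.5493, -0.0851, 0.2332]
tool_rot: [0.003, -0.06, 0.998, -0.001]
contact_force: [1.3, 0.7, 0.0]
gripper_width: 0.502
[ 0.54926238 -0.08510438  0.23317146]
need cm [ -2.82  24.87 -16.32] deg [ 0.   0.4 10.6]
```

```bash
python3 -m handwheel '[-3,25,0,0,0.4,10.6,0.5, -3,25,0,0,0.4,10.6,0.5, -3,25,0,0,0.4,10.6,0.5, -3,25,-3,0,0.4,10.6,0.5, -3,25,-7,0,0.4,10.6,0.5, -3,25,-11,0,0.4,10.6,0.5, -3,25,-16,0,0.4,10.6,0.5, -3,25,-16,0,0.4,10.6,0.5]'; python3 -m handwheel '[0,0,0,0,0,0,0.5]';python3 -c "
from h import *
print(pose()[0]);need(.5211,.1636,.012,17.4);blocks()"
```

```text
t: 18.22
eef_pos: [0.5198, 0.1633, 0.0848]
tool_rot: [0.001, -0.153, 0.988, 0.001]
contact_force: [0.5, -0.3, 0.2]
gripper_width: 0.503
t: 18.3
eef_pos: [0.5144, 0.1646, 0.0784]
tool_rot: [-0.004, -0.155, 0.988, -0.0]
contact_force: [-1.0, -0.1, 0.3]
gripper_width: 0.503
[0.51440809 0.16456944 0.07840711]
need cm [ 0.67 -0.1  -6.64] deg [ 0.1 -0.5 -0.4]
scene [0.656 0.656] 295
scene [0.524 0.161] 128
scene [ 0.543 -0.212] 261
scene [ 0.551 -0.262] 288
scene [ 0.559 -0.31 ] 348
side [ 0.662 -0.45 ] 381
side [ 0.52  -0.554] 340
side [ 0.554 -0.273] 532
side [ 0.435 -0.363] 18
side [0.575 0.114] 27
side [0.521 0.164] 160
side [0.477 0.375] 77
side [0.437 0.404] 40
side [0.436 0.467] 129
```

```bash
python3 -m handwheel '[0.4,-0.1,-4,0,-0.5,-0.4,0.5, 0.4,-0.1,-6.6,0,-0.5,-0.4,0.5, 0.4,-0.1,-6.8,0,-0.5,-0.4,0.5, 0.4,-0.1,-6.8,0,-0.5,-0.4,0.5, 0.4,-0.1,-6.8,0,-0.5,-0.4,0.5]' 50;  python3 -m handwheel '[-0.1,-0.1,-0.1,0,0,0,0, -0.1,-0.1,-0.1,0,0,0,0, -0.1,-0.1,-0.1,0,0,0,0, -0.1,-0.1,-0.1,0,0,0,0]' 50; python3 -m handwheel '[0,0,4,0,0,0,0, 0,0,8,0,0,0,0, 0,0,12,0,0,0,0, 0,0,16,0,0,0,0, 0,0,21,0,0,0,0, 0,0,21,0,0,0,0]';python3 -c "
from h import *
need(.484,-.268,.23,7)"
```

```text
t: 18.82
eef_pos: [0.5252, 0.1617, 0.0193]
tool_rot: [0.006, -0.149, 0.989, -0.0]
contact_force: [0.0, 0.2, -0.2]
gripper_width: 0.497
t: 19.15
eef_pos: [0.5262, 0.1611, 0.021]
tool_rot: [0.008, -0.149, 0.989, 0.0]
contact_force: [-1.8, -2.1, 12.7]
gripper_width: 0.209
t: 19.65
eef_pos: [0.5296, 0.1618, 0.2392]
tool_rot: [0.014, -0.148, 0.989, 0.002]
contact_force: [1.6, 1.5, -1.5]
gripper_width: 0.21
need cm [ -4.56 -42.98  -0.92] deg [ -0.3   1.6 -10.1]
```

```bash
python3 -m handwheel '[-4.3,-43,0,0,1.6,-10,0, -4.3,-43,0,0,1.6,-10,0, -4.3,-43,0,0,1.6,-10,0, -4.3,-43,0,0,1.6,-10,0, -4.3,-43,0,0,1.6,-10,0, -4.3,-43,0,0,1.6,-10,0, -4.3,-43,0,0,1.6,-10,0, -4.3,-43,0,0,1.6,-10,0]'; python3 -m handwheel '[0,-11,0,0,0,0,0, 0,-11,0,0,0,0,0, 0,-11,-2,0,0,0,0, 0,-11,-6,0,0,0,0, 0,-11,-10,0,0,0,0, 0,-11,-14,0,0,0,0, 0,-11,-18,0,0,0,0, 0,-11,-18,0,0,0,0]'; python3 -c "
from h import *
print(pose()[0]);need(.487,-.2675,.021,7)"
```

```text
t: 20.32
eef_pos: [0.4947, -0.1728, 0.238]
tool_rot: [0.001, -0.061, 0.998, 0.003]
contact_force: [0.6, -0.6, -1.1]
gripper_width: 0.211
t: 20.98
eef_pos: [0.4899, -0.2799, 0.0515]
tool_rot: [-0.005, -0.062, 0.998, 0.006]
contact_force: [-0.9, 1.8, -2.2]
gripper_width: 0.204
[ 0.48986749 -0.27987955  0.05153545]
need cm [-0.29  1.24 -3.05] deg [-0.7 -0.6 -0.1]
```

Then afterwards rise and go toward the gauge.

```bash
python3 -m handwheel '[-0.3,1.2,0,-0.7,-0.6,0,0, -0.3,1.2,-1.5,-0.7,-0.6,0,0, -0.3,1.2,-3.1,-0.7,-0.6,0,0, -0.3,1.2,-3.2,-0.7,-0.6,0,0, -0.3,1.2,-3.2,-0.7,-0.6,0,0]'; python3 -m handwheel '[0,0,-0.1,0,0,0,0.4, 0,0,-0.1,0,0,0,0.4, 0,0,0,0,0,0,0.4, 0,0,0,0,0,0,0.4]';python3 -m handwheel '[0,0,4,0,0,0,0.4, 0,0,8,0,0,0,0.4, 0,0,12,0,0,0,0.5, 0,0,16,0,0,0,0.5, 0,0,20,0,0,0,0.5, 0,4,24,0,0,0,0.5, 0,8,27,0,0,0,0.5, 0,12,27,0,0,0,0.5]'; python3 -c "
from h import *
print(pose()[0]);need(.60,.006,.30,-9.5)
blocks()"
```

```text
t: 21.4
eef_pos: [0.4879, -0.2681, 0.0215]
tool_rot: [0.001, -0.062, 0.998, -0.001]
contact_force: [-1.0, -0.4, -1.4]
gripper_width: 0.203
t: 21.73
eef_pos: [0.4884, -0.2684, 0.0224]
tool_rot: [0.002, -0.062, 0.998, -0.001]
contact_force: [-1.5, 0.3, -0.0]
gripper_width: 0.399
t: 22.4
eef_pos: [0.4894, -0.1678, 0.2924]
tool_rot: [0.005, -0.059, 0.998, -0.002]
contact_force: [0.6, 1.6, -0.5]
gripper_width: 0.499
[ 0.48937001 -0.16778424  0.29240481]
need cm [11.06 17.38  0.76] deg [  0.3   0.6 -16.3]
scene [0.656 0.656] 293
scene [ 0.543 -0.212] 262
scene [ 0.485 -0.27 ] 199
scene [ 0.551 -0.262] 287
scene [ 0.559 -0.31 ] 347
side [ 0.484 -0.269] 97
side [0.583 0.101] 227
side [0.45  0.179] 18
side [0.447 0.209] 18
side [0.449 0.25 ] 50
side [0.439 0.333] 37
```

```bash
python3 -m handwheel '[10,17.4,1,0.3,0.6,-16.3,0.7, 10,17.4,1,0.3,0.6,-16.3,0.7, 10,17.4,1,0.3,0.6,-16.3,0.7, 10,17.4,1,0.3,0.6,-16.3,0.7, 10,17.4,1,0.3,0.6,-16.3,0.7, 10,17.4,1,0.3,0.6,-16.3,0.7, 10,17.4,1,0.3,0.6,-16.3,0.7]';python3 -m handwheel '[0,0,0,0,0,0,0.7]'; python3 - <<'E'
from h import *
P=pose();print(P); snap("wrist","w5.png")
print(np.array(proj("wrist",(.658,-.004,.196),P))/.7)
need(.658,-.004,.22,-9.5)
E
```

```text
t: 23.08
eef_pos: [0.591, 0.0175, 0.2996]
tool_rot: [-0.001, 0.073, 0.997, 0.003]
contact_force: [-1.1, -1.1, -0.4]
gripper_width: 0.7
t: 23.17
eef_pos: [0.5906, 0.016, 0.2993]
tool_rot: [-0.002, 0.074, 0.997, 0.002]
contact_force: [-0.4, -0.9, -0.3]
gripper_width: 0.699
(array([0.59062647, 0.0159763 , 0.29931015]), array([[-0.98917157,  0.14673639, -0.0028333 ],
       [ 0.14672288,  0.98916739,  0.00450198],
       [ 0.00346322,  0.00403752, -0.99998585]]))
[378.83164464 423.01226917]
need cm [ 6.75 -2.04 -7.92] deg [-0.3 -0.2 -1.1]
```

View pics/w5.png

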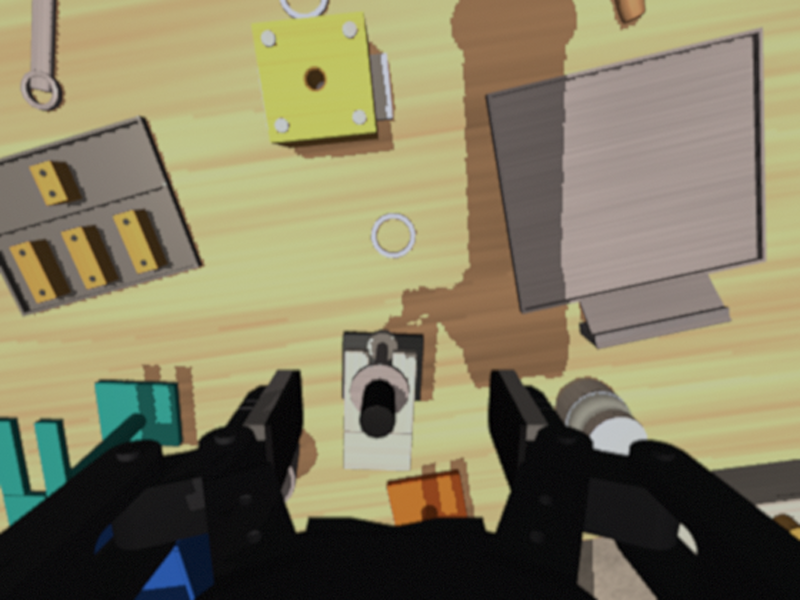

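The tray is empty and all four blocks lie well in their rows. Knob top is at (377,421), predicted (379,423), and the fork edges line up with the tool. I'll compute the refined knob and bore.

```bash
python3 - <<'E'
from h import *
print(onz("wrist",377*.7,421*.7,.196),onz("wrist",315*.7,78*.7,.07))
c=[onz("wrist",u*.7,v*.7,.07) for u,v in((253,25),(362,12),(377,132),(273,141))];print(np.mean(c,0))
a,b=onz("wrist",343*.7,468*.7,.15),onz("wrist",411*.7,471*.7,.15);print(a,b)
E
python3 -m handwheel '[6.8,-2.1,0,-0.3,-0.2,-0.5,0.7, 6.8,-2.1,-4,-0.3,-0.2,-0.5,0.7, 6.8,-2.1,-7,-0.3,-0.2,-0.5,0.7, 6.8,-2.1,-8,-0.3,-0.2,-0.5,0.7, 6.8,-2.1,-8,-0.3,-0.2,-0.5,0.7]'; python3 -c "
from h import *
print(pose()[0]);need(.658,-.004,.165,-9)"
```

```text
[ 0.65639604 -0.00434447  0.196     ] [ 0.44592868 -0.02042906  0.07      ]
[ 0.44693731 -0.01959684  0.07      ]
[ 0.71465086 -0.03954226  0.15      ] [0.72434468 0.00796711 0.15      ]
t: 23.63
eef_pos: [0.6556, -0.0062, 0.2157]
tool_rot: [-0.003, 0.079, 0.997, -0.001]
contact_force: [0.4, -0.2, 0.9]
gripper_width: 0.697
[ 0.65562624 -0.00616724  0.21571247]
need cm [ 0.24  0.22 -5.07] deg [ 0.1 -0.4  0.1]
```

```bash
python3 -m handwheel '[0.1,0.2,-2,0,-0.4,0,0.7, 0.1,0.2,-4,0,-0.4,0,0.7, 0.1,0.2,-5,0,-0.4,0,0.7, 0.1,0.2,-5,0,-0.4,0,0.7, 0.1,0.2,-5,0,-0.4,0,0.7]' 60;python3 -m handwheel '[0,0,0,0,0,0,0.7]'; python3 -c "
from h import *
print(pose());need(.657,-.0043,.168,-9)"
```

```text
t: 24.05
eef_pos: [0.6569, -0.0044, 0.1673]
tool_rot: [0.001, 0.079, 0.997, -0.0]
contact_force: [-0.0, -0.4, 1.3]
gripper_width: 0.697
t: 24.13
eef_pos: [0.6577, -0.0045, 0.1692]
tool_rot: [0.002, 0.079, 0.997, -0.0]
contact_force: [-0.1, -0.3, 0.7]
gripper_width: 0.701
(array([ 0.65767958, -0.00448097,  0.16923756]), array([[-9.87444371e-01,  1.57925369e-01,  3.63212944e-03],
       [ 1.57924302e-01,  9.87451051e-01, -5.80738301e-04],
       [-3.67826334e-03,  1.54739370e-07, -9.99993235e-01]]))
need cm [-0.07  0.02 -0.12] deg [0.  0.2 0.1]
```

Grip and lift 1 cm, then check.

```bash
python3 -m handwheel '[-0.1,0,-0.1,0,0.2,0,0, -0.1,0,-0.1,0,0.2,0,0, -0.1,0,-0.1,0,0.2,0,0, -0.1,0,-0.1,0,0.2,0,0, -0.1,0,-0.1,0,0.2,0,0, -0.1,0,-0.1,0,0.2,0,0]' 60;python3 -m handwheel '[0,0,1,0,0,0,0, 0,0,2,0,0,0,0, 0,0,3,0,0,0,0, 0,0,4,0,0,0,0, 0,0,4,0,0,0,0]'; python3 - <<'E'
from h import *
print(pose()); snap("side","s2.png",(200,130,320,220))
E
```

```text
t: 24.63
eef_pos: [0.6573, -0.0044, 0.1693]
tool_rot: [0.001, 0.079, 0.997, -0.0]
contact_force: [-1.4, 1.4, 6.1]
gripper_width: 0.234
t: 25.05
eef_pos: [0.6587, -0.0046, 0.2124]
tool_rot: [0.003, 0.079, 0.997, 0.0]
contact_force: [0.3, -0.5, -1.8]
gripper_width: 0.233
(array([ 0.65871984, -0.00462318,  0.2123657 ]), array([[-9.87419578e-01,  1.58012327e-01,  5.88906823e-03],
       [ 1.58015479e-01,  9.87436633e-01,  7.08878306e-05],
       [-5.80388055e-03,  1.00055997e-03, -9.99982657e-01]]))
```

View pics/s2.png

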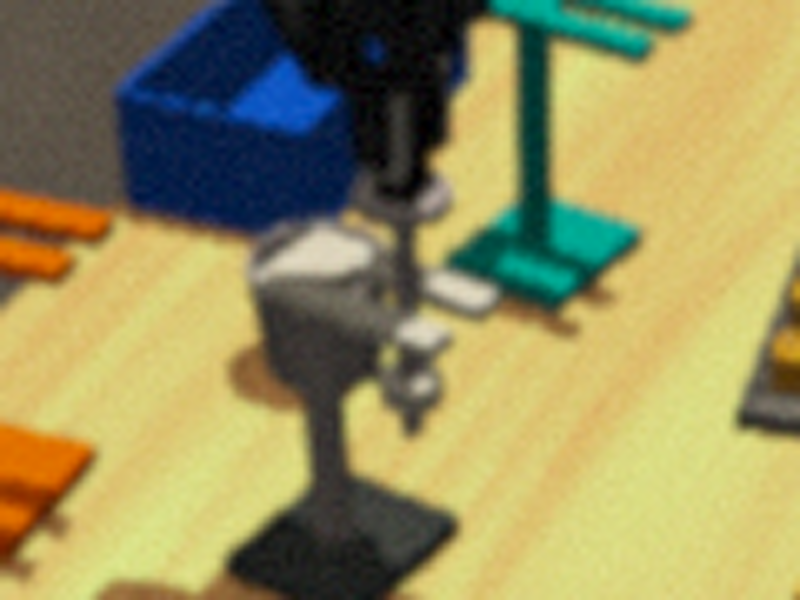

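The rod is upright in the gripper and the flange is clear of the fork. Now pull it out along the slot and go above the die.

```bash
python3 -m handwheel '[-2.5,0.4,0,0,0,0,0, -5,0.8,0,0,0,0,0, -7,1.1,0,0,0,0,0, -7,1.1,1,0,0,0,0, -7,1.1,2,0,0,0,0, -7,1.1,2,0,0,0,0]'; python3 -m handwheel '[-3.5,-0.7,0,0,0,0,0, -7,-1.4,0,0,0,0,0, -10.5,-2.1,0,0,0,0,0, -14,-2.7,0,0,0,0,0, -14,-2.7,0,0,0,0,0, -14,-2.7,0,0,0,0,0, -14,-2.7,0,0,0,0,0]';python3 -m handwheel '[0,0,0,0,0,0,0, 0,0,0,0,0,0,0]'; python3 -c "
from h import *
print(pose());need(.446,-.02,.21,-9)"
```

```text
t: 25.6
eef_pos: [0.5901, 0.0064, 0.2336]
tool_rot: [0.004, 0.079, 0.997, 0.001]
contact_force: [0.5, 0.1, -1.4]
gripper_width: 0.24
t: 26.18
eef_pos: [0.4517, -0.0205, 0.2344]
tool_rot: [0.006, 0.079, 0.997, 0.001]
contact_force: [-0.9, -0.6, -0.8]
gripper_width: 0.236
t: 26.35
eef_pos: [0.4534, -0.0203, 0.2347]
tool_rot: [0.006, 0.079, 0.997, 0.001]
contact_force: [-0.0, 0.4, -1.1]
gripper_width: 0.236
(array([ 0.45341756, -0.02028282,  0.23469899]), array([[-9.87362887e-01,  1.57950681e-01,  1.28884454e-02],
       [ 1.57967665e-01,  9.87444239e-01,  3.04142056e-04],
       [-1.26785817e-02,  2.33625620e-03, -9.99916894e-01]]))
need cm [-0.74  0.03 -2.47] deg [-0.   0.7  0.1]
```

```bash
python3 -m handwheel '[-0.8,0,0,0,0.7,0,0, -0.9,0,-1,0,0.7,0,0, -0.9,0,-2,0,0.7,0,0, -0.9,0,-2.4,0,0.7,0,0, -0.9,0,-2.4,0,0.7,0,0]';python3 - <<'E'
from h import *
print(pose());need(.446,-.02,.20,-9)
im=read_camera("scene")[150:270,170:250,::-1];im2=read_camera("side")[160:280,290:370,::-1]
cv2.imwrite("pics/x1.png",cv2.resize(np.hstack([im,im2]),(800,600),interpolation=cv2.INTER_CUBIC))
p=pose()[0];t=np.array([p[0],p[1],p[2]-.1293]);c=(.446,-.02,.07)
for n,x0,y0,o in(("scene",170,150,0),("side",290,160,400)):
    for X in(t,c):u,v=proj(n,X);print(n,(u-x0)*5+o,(v-y0)*5)
E
```

```text
t: 26.77
eef_pos: [0.4433, -0.0204, 0.209]
tool_rot: [-0.001, 0.079, 0.997, -0.0]
contact_force: [-1.2, 0.9, -1.8]
gripper_width: 0.235
(array([ 0.44327703, -0.02042122,  0.20902531]), array([[-9.87434370e-01,  1.58010709e-01, -2.44552607e-03],
       [ 1.58012602e-01,  9.87436913e-01, -6.00165747e-04],
       [ 2.31997009e-03, -9.79048223e-04, -9.99996830e-01]]))
need cm [ 0.27  0.04 -0.9 ] deg [ 0.  -0.1  0.1]
scene 198.71331865211644 339.59463702193943
scene 204.5101206101272 356.658786292747
side 646.2129200469758 257.9994348159356
side 640.885277597053 274.0360345788299
```

View pics/x1.png

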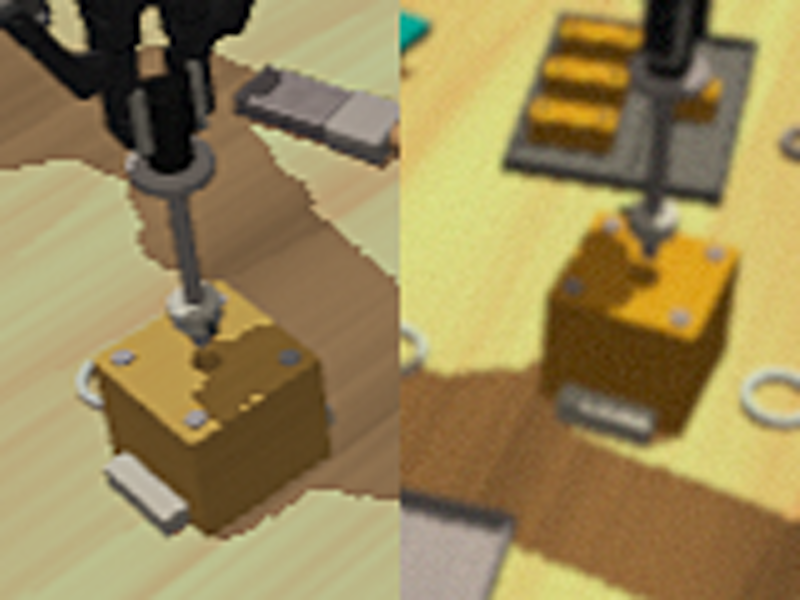

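```bash
python3 - <<'E'
from h import *
for a,b in(((206,345),(651,255)),((206,360),(643,274))):print(tri(ray("scene",170+a[0]/5,150+a[1]/5),ray("side",290+(b[0]-400)/5,160+b[1]/5)))
E
```

```text
[ 0.44519491 -0.02107232  0.08037397]
[ 0.44608482 -0.02071022  0.06888084]
```

The tip is about 1 mm from the bore axis, at (206,345) over (206,360) in the scene view and (651,255) over (643,274) in the side view. Lower gently.

```bash
python3 -m handwheel '[0.1,0,-0.5,0,0,0,0, 0.1,0,-1,0,0,0,0, 0.1,0,-1.5,0,0,0,0, 0.1,0,-1.7,0,0,0,0, 0.1,0,-1.7,0,0,0,0]';python3 -m handwheel '[0,0,-0.4,0,0,0,0, 0,0,-0.8,0,0,0,0, 0,0,-1.2,0,0,0,0, 0,0,-1.2,0,0,0,0]'; python3 -c "
from h import *
need(.4445,-.02,.16,-9)"
```

```text
t: 27.28
eef_pos: [0.4447, -0.0204, 0.1926]
tool_rot: [-0.001, 0.079, 0.997, -0.0]
contact_force: [0.6, -0.3, -1.0]
gripper_width: 0.238
t: 27.62
eef_pos: [0.4444, -0.0204, 0.1799]
tool_rot: [-0.001, 0.079, 0.997, -0.0]
contact_force: [0.2, 0.8, -1.4]
gripper_width: 0.237
need cm [ 0.01  0.04 -1.99] deg [ 0.  -0.1  0.1]
```

```bash
python3 -m handwheel '[0,0,-0.4,0,0,0,0, 0,0,-0.8,0,0,0,0, 0,0,-1.2,0,0,0,0, 0,0,-1.2,0,0,0,0]';for i in 1; do python3 -m handwheel '[0,0,-0.2,0,0,0,0, 0,0,-0.2,0,0,0,0]'; done;python3 -m handwheel '[0,0,-0.2,0,0,0,0, 0,0,-0.2,0,0,0,0]'
```

```text
t: 27.95
eef_pos: [0.4441, -0.0204, 0.1672]
tool_rot: [-0.002, 0.079, 0.997, -0.001]
contact_force: [0.2, -0.0, -0.6]
gripper_width: 0.235
t: 28.12
eef_pos: [0.444, -0.0204, 0.1648]
tool_rot: [-0.002, 0.079, 0.997, -0.001]
contact_force: [-0.1, 1.0, -1.3]
gripper_width: 0.24
t: 28.28
eef_pos: [0.4438, -0.0204, 0.1626]
tool_rot: [-0.002, 0.079, 0.997, -0.001]
contact_force: [0.8, -1.1, -2.5]
gripper_width: 0.237
```

```bash
python3 -m handwheel '[0,0,-0.2,0,0,0,0, 0,0,-0.2,0,0,0,0]';python3 -m handwheel '[0,0,-0.2,0,0,0,0, 0,0,-0.2,0,0,0,0]';python3 -m handwheel '[0,0,-0.2,0,0,0,0, 0,0,-0.2,0,0,0,0]'
```

```text
t: 28.45
eef_pos: [0.4438, -0.0204, 0.1604]
tool_rot: [-0.002, 0.079, 0.997, -0.001]
contact_force: [0.4, 0.3, -1.5]
gripper_width: 0.236
t: 28.62
eef_pos: [0.4436, -0.0204, 0.1581]
tool_rot: [-0.002, 0.079, 0.997, -0.001]
contact_force: [0.3, -0.3, -1.9]
gripper_width: 0.237
t: 28.78
eef_pos: [0.4435, -0.0203, 0.1558]
tool_rot: [-0.002, 0.079, 0.997, -0.001]
contact_force: [0.6, 0.3, -0.7]
gripper_width: 0.239
```

```bash
python3 -c "
from h import *
snap('side','x2.png',(290,160,410,250))"
```

```text
(no output)
```

View pics/x2.png

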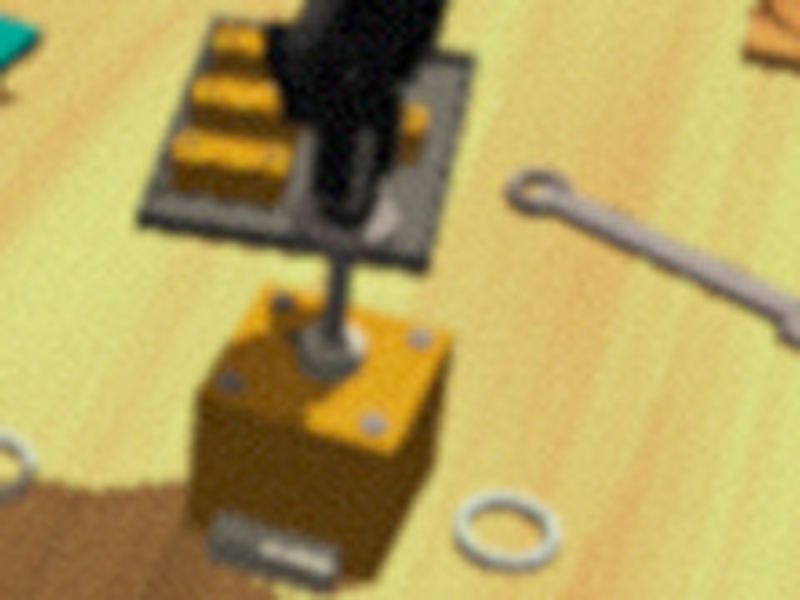

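The stop sits on the die's face at (332,350) and the rod is in the bore, but it hasn't bottomed out yet.

```bash
python3 -m handwheel '[0,0,-0.2,0,0,0,0, 0,0,-0.2,0,0,0,0]';python3 -m handwheel '[0,0,-0.15,0,0,0,0, 0,0,-0.15,0,0,0,0]';python3 -m handwheel '[0,0,-0.15,0,0,0,0, 0,0,-0.15,0,0,0,0]'
```

```text
t: 29.0
eef_pos: [0.4435, -0.0203, 0.1536]
tool_rot: [-0.002, 0.079, 0.997, -0.001]
contact_force: [-0.3, 0.3, -2.0]
gripper_width: 0.239
t: 29.17
eef_pos: [0.445, -0.0204, 0.1533]
tool_rot: [-0.001, 0.079, 0.997, -0.001]
contact_force: [-0.1, -0.6, 11.1]
gripper_width: 0.242
t: 29.33
eef_pos: [0.4463, -0.0206, 0.1532]
tool_rot: [0.0, 0.079, 0.997, -0.0]
contact_force: [-3.0, -1.0, 15.7]
gripper_width: 0.239
```

Bottomed out: the force jumped to 11–16 N at TCP z 0.153, a depth of about 46 mm. Hold for more than 2 s.

```bash
for i in 1 2 3 4; do python3 -m handwheel '[-0.05,0,-0.05,0,0,0,0, -0.05,0,-0.05,0,0,0,0, -0.05,0,-0.05,0,0,0,0, -0.05,0,-0.05,0,0,0,0, -0.05,0,-0.05,0,0,0,0, -0.05,0,-0.05,0,0,0,0, -0.05,0,-0.05,0,0,0,0, -0.05,0,-0.05,0,0,0,0]'; done; python3 -c "
from h import *
need(.446,-.02,.153,-9)"
```

```text
t: 30.0
eef_pos: [0.446, -0.0207, 0.1534]
tool_rot: [0.0, 0.079, 0.997, 0.0]
contact_force: [-2.1, 0.9, 9.5]
gripper_width: 0.234
t: 30.67
eef_pos: [0.4456, -0.0207, 0.1534]
tool_rot: [0.0, 0.08, 0.997, 0.0]
contact_force: [-1.6, -1.2, 8.0]
gripper_width: 0.238
t: 31.33
eef_pos: [0.4453, -0.0207, 0.1534]
tool_rot: [0.0, 0.08, 0.997, 0.0]
contact_force: [-1.7, -0.2, 8.2]
gripper_width: 0.231
t: 32.0
eef_pos: [0.445, -0.0207, 0.1534]
tool_rot: [0.0, 0.08, 0.997, 0.001]
contact_force: [-2.0, -1.0, 7.0]
gripper_width: 0.238
need cm [ 0.1   0.07 -0.04] deg [-0.1  0.   0.1]
```

```bash
python3 -m handwheel '[0,0,1.5,0,0,0,0, 0,0,3,0,0,0,0, 0,0,4.5,0,0,0,0, 0,0,6,0,0,0,0, 0,0,7.5,0,0,0,0, 0,0,7.7,0,0,0,0]'; python3 -m handwheel '[3.5,0.7,0,0,0,0,0, 7,1.3,0,0,0,0,0, 10.5,2,0,0,0,0,0, 14,2.6,0,0,0,0,0, 14,2.6,0,0,0,0,0, 14,2.6,0,0,0,0,0, 14,2.6,0,0,0,0,0]';python3 -c "
from h import *
need(.588,.007,.190,-9)"
```

```text
t: 32.5
eef_pos: [0.4463, -0.0207, 0.2324]
tool_rot: [0.002, 0.08, 0.997, 0.001]
contact_force: [0.9, 0.6, -1.7]
gripper_width: 0.238
t: 33.08
eef_pos: [0.5851, 0.0049, 0.2309]
tool_rot: [0.001, 0.08, 0.997, 0.001]
contact_force: [0.3, -0.4, -1.5]
gripper_width: 0.236
need cm [ 0.29  0.21 -4.09] deg [-0.1  0.1  0.2]
```

```bash
python3 -m handwheel '[0.2,0.2,-1.5,0,0,0,0, 0.2,0.2,-3,0,0,0,0, 0.2,0.2,-4.2,0,0,0,0, 0.2,0.2,-4.2,0,0,0,0, 0.2,0.2,-4.2,0,0,0,0]';python3 - <<'E'
from h import *
print(pose());need(.6573,-.0044,.19,-9)
p=pose()[0]
im=read_camera("scene")[190:310,230:310,::-1];im2=read_camera("side")[150:270,220:300,::-1]
cv2.imwrite("pics/x3.png",cv2.resize(np.hstack([im,im2]),(800,600),interpolation=cv2.INTER_CUBIC))
for n,x0,y0,o in(("scene",230,190,0),("side",220,150,400)):
    for dz in(.0193,.1293):u,v=proj(n,p-[0,0,dz]);print(n,dz,(u-x0)*5+o,(v-y0)*5)
E
```

```text
t: 33.5
eef_pos: [0.586, 0.0065, 0.1886]
tool_rot: [-0.0, 0.08, 0.997, 0.001]
contact_force: [-0.0, -0.5, -1.7]
gripper_width: 0.236
(array([0.58600606, 0.00654176, 0.18855973]), array([[-9.87152619e-01,  1.59780122e-01, -1.37272837e-04],
       [ 1.59779884e-01,  9.87152076e-01,  1.08014672e-03],
       [ 3.08095141e-04,  1.04433623e-03, -9.99999407e-01]]))
need cm [ 7.13 -1.09  0.14] deg [-0.1 -0.   0.2]
scene 0.0193 138.20129110735138 117.89361605671687
scene 0.1293 147.07627439316838 285.4225526006121
side 0.0193 723.5435764602437 134.27941507664954
side 0.1293 723.9968093743937 304.96183992068654
```

View pics/x3.png

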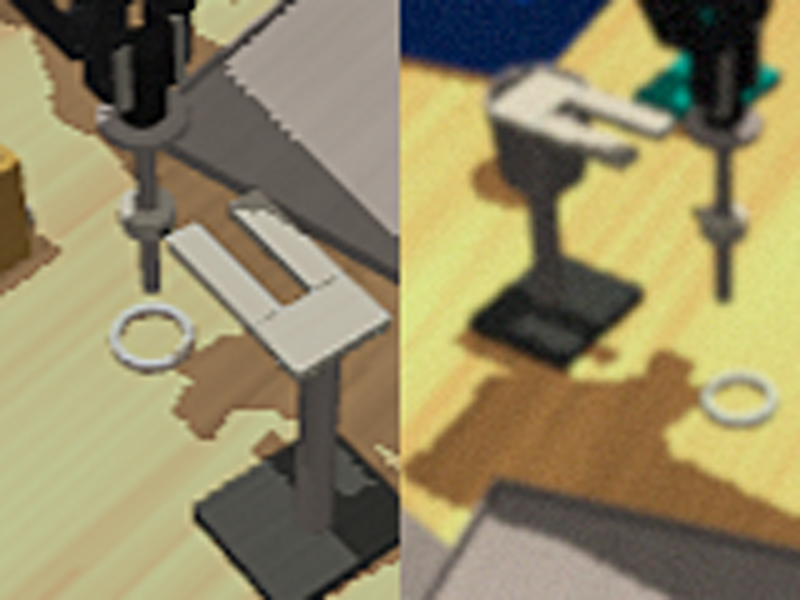

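Rod upright, stop well up the rod (scene (147,212)) and the fork open. Slide it in.

```bash
python3 -m handwheel '[1.5,-0.23,0,0,0,0,0, 3,-0.46,0,0,0,0,0, 4.5,-0.69,0,0,0,0,0, 6,-0.92,0,0,0,0,0, 7.1,-1.09,0,0,0,0,0, 7.1,-1.09,0,0,0,0,0, 7.1,-1.09,0,0,0,0,0]';python3 -c "
from h import *
need(.6573,-.0044,.170,-9)"
```

```text
t: 34.18
eef_pos: [0.6587, -0.0045, 0.1904]
tool_rot: [0.002, 0.08, 0.997, 0.001]
contact_force: [-0.0, -0.3, -1.9]
gripper_width: 0.24
need cm [-0.14  0.01 -2.04] deg [-0.1  0.2  0.2]
```

```bash
python3 -m handwheel '[-0.1,0,-0.7,0,0.2,0,0, -0.2,0,-1.4,0,0.2,0,0, -0.2,0,-1.9,0,0.2,0,0, -0.2,0,-1.9,0,0.2,0,0]';python3 -m handwheel '[0,0,-0.1,0,0,0,0, 0,0,-0.2,0,0,0,0, 0,0,-0.2,0,0,0,0]'
```

```text
t: 34.52
eef_pos: [0.6553, -0.0043, 0.1699]
tool_rot: [-0.001, 0.08, 0.997, 0.001]
contact_force: [-0.8, -0.7, -1.6]
gripper_width: 0.235
t: 34.77
eef_pos: [0.6555, -0.0043, 0.1694]
tool_rot: [-0.001, 0.08, 0.997, 0.001]
contact_force: [-3.2, 1.0, 7.9]
gripper_width: 0.239
```

Seated (Fz +8 N). Open slowly and rise.

```bash
python3 -m handwheel '[0,0,0,0,0,0,0.3, 0,0,0,0,0,0,0.35, 0,0,0,0,0,0,0.45, 0,0,0,0,0,0,0.6, 0,0,0,0,0,0,0.7, 0,0,0,0,0,0,0.7]';python3 -m handwheel '[0,0,2,0,0,0,0.7, 0,0,4,0,0,0,0.7, 0,0,7,0,0,0,0.7, 0,0,11,0,0,0,0.7, 0,0,14,0,0,0,0.7, -4,0,16,0,0,0,0.7, -8,0,16,0,0,0,0.7, -8,0,16,0,0,0,0.7]'; python3 - <<'E'
from h import *
P=pose();print(P[0]);blocks()
snap("wrist","w6.png")
c=camera_info("scene")
im=read_camera("scene")[190:310,230:310,::-1];im2=read_camera("side")[130:250,220:300,::-1]
cv2.imwrite("pics/x4.png",cv2.resize(np.hstack([im,im2]),(800,600),interpolation=cv2.INTER_CUBIC))
E
```

```text
t: 35.27
eef_pos: [0.6554, -0.0042, 0.1692]
tool_rot: [-0.001, 0.08, 0.997, 0.001]
contact_force: [0.5, 0.3, 0.3]
gripper_width: 0.7
t: 35.93
eef_pos: [0.5688, -0.0059, 0.3291]
tool_rot: [-0.004, 0.081, 0.997, 0.002]
contact_force: [0.1, -1.5, -1.1]
gripper_width: 0.697
[ 0.56878228 -0.00589255  0.32905777]
scene [0.656 0.656] 294
scene [0.614 0.463] 24
scene [0.634 0.106] 19
scene [ 0.543 -0.212] 261
scene [ 0.486 -0.27 ] 198
scene [ 0.551 -0.262] 287
scene [ 0.559 -0.31 ] 347
side [ 0.484 -0.269] 96
side [0.45  0.228] 29
side [0.448 0.274] 27
```

View pics/x4.png

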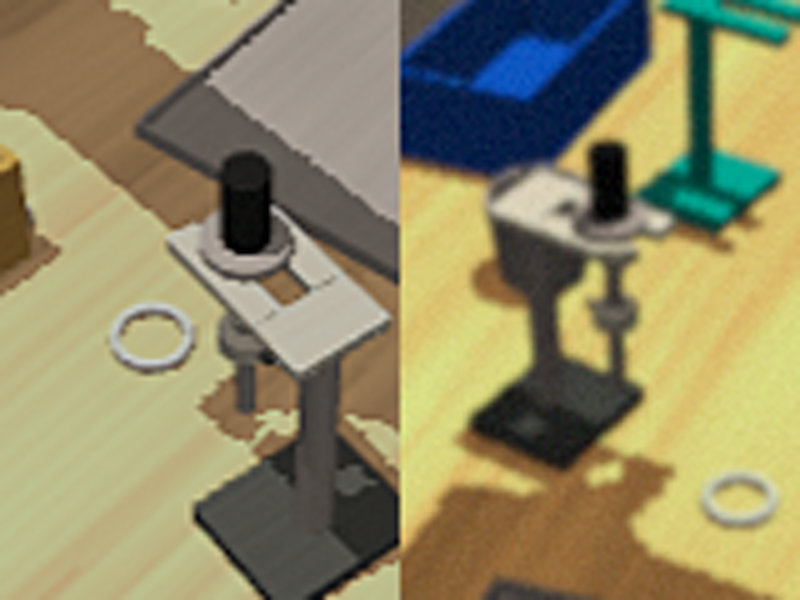

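View pics/w6.png

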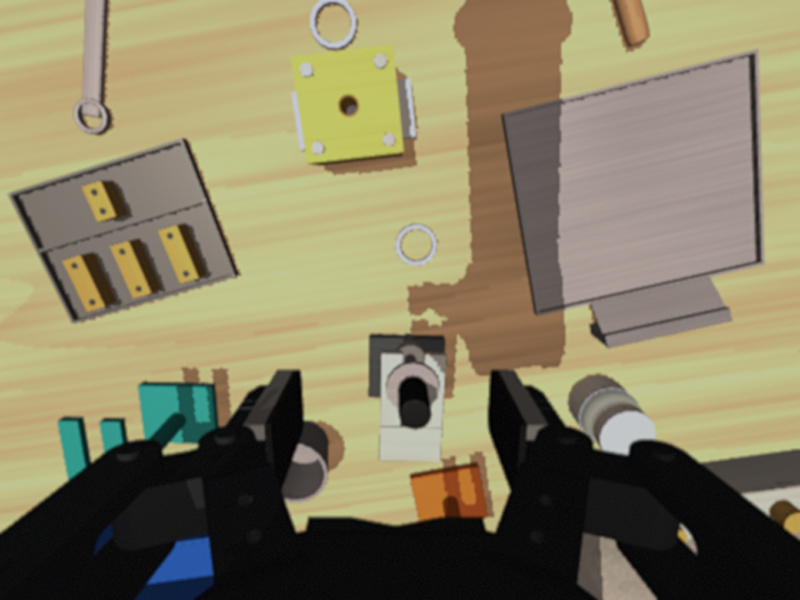

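In the last views the gauge hangs upright on the prongs at scene crop (245,200), stop at about (245,340) up the rod. All four blocks lie straight in their rows, the tray is empty and the rings haven't moved. The gripper is clear, so I'm handing in.

```bash
python3 -m handwheel '[0,0,0,0,0,0,0.7, 0,0,0,0,0,0,0.7, 0,0,0,0,0,0,0.7, 0,0,0,0,0,0,0.7]'; python3 -c "
from station import *
print(hand_in())"
```

```text
t: 36.52
eef_pos: [0.5768, -0.004, 0.3289]
tool_rot: [-0.001, 0.08, 0.997, 0.0]
contact_force: [-0.1, -0.7, -0.2]
gripper_width: 0.699
the job is handed in; nothing more can be done
None
```

I moved all four blocks that were in the tray into the tote, checked the die with the gauge, and hung the gauge back in its fork. I handed the job in at about 36.5 s; no verdict was reported.

- **Blocks:** three long ones lie across the wide row and one short one across the narrow row. The last images put them within about 5 mm of where I aimed and straight across, and the tray is empty.
- **Die check:** the rod bottomed out about 46 mm down with the stop pushed up the rod. I held it there for 2.7 s at 7–10 N, and the highest reading on contact was 16 N.
- **Gauge:** it hangs upright on the prongs with its stop left up the rod. My estimate puts it about 6 mm from the fork seat, where 13 mm is allowed. That is the least certain check, because the seat position comes from rough pixel measurements good to 2–3 mm.
- **Bystanders:** none looked shifted, judging by the pictures only, and nothing else failed or disagreed. The final close-up did not show all of the wrench and brush.

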